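Hang the lipped bin back on the louvered panel

TASK

Hang the loose grey bin that has a hooked lip on its back in the middle of the empty bay of the low louvered panel, between or beside the two bins already hanging there: lift it over the panel's top edge and lower it so the lip catches, and let it hang upright on the panel's front like its neighbours. The similar grey bin without a lip stays where it is.

Things in the scene. Friction and masses are not known exactly. Their poses are not given: they have to be found in the camera images.
- bin: The bin to hang: loose grey plastic open box, 100 mm long (x), 60 wide (y), 60 high, walls 4 mm, 0.13-0.25 kg, upright on the table, its back end (+x) carrying a hooked lip. Origin: centre of the underside, z up. Back wall's outer face x = 50 mm, 72 mm high. Grip it from above across the 60 mm width, mid-length. Hung and let go, it leans up to 6 degrees, foot to the panel.
- bin_lip (a point): Middle of the lip's underside, at x 61, y 0, z 68 mm in the bin's frame. The lip runs back from the bin's back wall (x 50) at z 68 to 72 mm and ends in a turned-down edge, x 72 to 76 mm, down to z 48 mm: a channel 22 mm wide and 20 mm deep, open below, that goes over the panel's top edge.
- bay: Empty bay of the fixed, slick grey panel (360 mm long, 150 high). Origin: where the hung bin's origin belongs, 82 mm above the table; axes as the hung bin's: x into the panel, y along it, z up. Top edge (the rail): x 64 to 68, z 68 mm, open behind. Face flat to z 22, then slopes out to a ridge at x 51 (below z 4) where the bin's foot rests. Bays 105 mm apart in y; the others hold fixed bins.
- plain_bin: Bystander to leave alone: a loose grey bin of the same 100 x 60 x 60 mm size with no lip. Origin: centre of its underside; z up.
There are look-alikes about, which are no part of the job. Leave any red look-alike of the bin alone.

How it is judged:
By the outcome, as a careful person would: the job done as asked, in the order asked, and still so for the second after the job is handed in, with the robot touching nothing.
It also fails if it takes over 35 s, if anything falls off the work surface, if the arm or the gripper's body presses on something with over 40 N, if the wrist force passes 120 N, or if a joint passes its speed limit or range.

ROBOT

A 7-joint arm with a two-finger parallel gripper is mounted at the origin on the work surface. World frame = base frame: x ahead of the robot, y to its left, z up, the work surface at z = 0. Lengths are in m, angles in rad, forces in N, time in s.
With the tool pointing down it reaches from about 0.4 to 0.85 m from the base axis. Payload 4.5 kg.
Tool frame: the origin (TCP) lies midway between the tips of the shut fingers; the grasp point (between the pads) lies 19 mm behind it; z points along the fingers, x is the direction in which the jaws open and shut, and the axes are right-handed (so a half turn about z gives the same grasp; the last joint's range is limited). The gripper opens to 88 mm and grips with 3 to 60 N. Pads are 18 mm wide; open, the fingers measure 123 mm over their backs; the gripper's body (75 mm by 187 mm) begins 45 mm behind the grasp point.
Start: joints at [1.297, 0.689, -0.195, 1.565, 0.157, 0.902, -0.215], TCP at [0.189, -0.596, 0.239] pointing down, gripper open.
Joint ranges: [-3.01, 3.01], [-0.46, 2.08], [-1.47, 1.51], [0.13, 2.56], [-1, 4.14], [0.04, 2.09], [-2.66, 2.66]. Speed limits (rad/s): [2.57, 2.57, 3.14, 3.14, 3.14, 3.14, 3.14].

INTERFACE

Orientations are given as a unit quaternion [x, y, z, w].
In Python, from plant import r gives the robot as it stands. The module is installed in compiled form; this text tells all that it offers.
- The arm moves only by the tool play_rows, never from a script. Its argument "increments" is a list of rows, each a list of 7 numbers: the opening, from 0 (shut) to 1 (fully open), then the shift along the tool's x, y, z in mm, then the turn, a rotation vector about the tool's x, y, z in rad. In form: [[hand, dx, dy, dz, wx, wy, wz], ...]. A call has exactly 8 rows; each row shifts and turns the pose as measured when the row begins, along the tool's axes as they then stand; what a row does not reach is not made up. A row lasts 1/8 s, in which the tool goes at most 62.5 mm and 10.7 degrees, less where a joint would pass 70% of its speed; a pose out of reach is approached as far as the arm can. A call is refused whole if a number of a shift passes 62.5 or a number of a turn 0.188, either way. A call with a gripper value outside its range is refused whole. The fingers move at their own pace and stop on an object; "grip_force" is the grip in N (left out, the last holds). Time passes only in rows, so rows that do not move let the fingers close, or fill a call up. It gives the time, the measured TCP pose, the force and the opening at its end, in the units of the state.
- r.get_state(): the state, without advancing time (a new reading comes with each control period).
- r.snapshot(name): name is "side" or "top" or "wrist"; returns the picture (400x640x3 uint8, red, green, blue); there is no depth.
- r.get_calibration(name): a dict with "fx", "fy", "cx", "cy" (pixels), "R" (3x3) and "t" (3): a world point X has camera coordinates R X + t. Camera axes: x right, y down, z forward; pixel columns grow to the right and rows downward; lengths in m; the calibration is good to about 2 mm. A picture is of the moment at which its call begins: read the wrist's pose just before it. get_calibration takes no time and is no camera call; for the wrist camera it gives the pose at the moment of the call.
- r.finish_job(): hands the job in, once; it reports no verdict.
The state is a dict: "clock": time; "q": joint angles; "qd": joint speeds; "joint_torque": joint torques, N m; "tool_pos": TCP position; "eef_rot": TCP orientation; "contact_force": force on the tool from outside, world axes, zero at the start; "moment": the same for the moment, N m; "opening": opening from 0.0 (shut) to 1.0 (fully open).
Only numpy, scipy, OpenCV 4.12 (cv2) and the standard library are available. Lean on these libraries where they do the work, as an engineer would, in place of code of your own. Each camera call takes 0.05 s, during which the arm holds its last target.

## Working session

There is one attempt and no reset: what is moved stays moved. The work goes in short steps, Python scripts to look and compute and a tool call to move; the robot and the scene stay as the last step left them, time stands still between calls to the robot, and variables do not carry over. Pictures are saved under pics/ and viewed, and the job is handed in when it is done.

Besides the shell and the picture viewer there is one more tool, called after "Emit:" as name(argument=value, ...) on one line, values as JSON. play_rows: Moves the arm, as the interface text tells. Its arguments: {"type":"object","properties":{"increments":{"type":"array"},"grip_force":{"type":"number"}},"required":["increments"]}

```bash
mkdir -p pics; python3 - <<'E'
from plant import r
import cv2
for n in ["side","top","wrist"]:
    im=r.snapshot(n); cv2.imwrite(f"pics/{n}0.png",im[:,:,::-1])
    c=r.get_calibration(n); print(n,c)
print(r.get_state())
E
```

```text
side {'fx': 453.00432669576867, 'fy': 453.00432669576867, 'cx': 321.87227446473634, 'cy': 198.59358348831515, 'R': array([[ 0.98911102, -0.14610123, -0.01771523],
       [-0.12131117, -0.74123029, -0.66019789],
       [ 0.08332466,  0.65515806, -0.75088276]]), 't': array([-0.49354431,  0.02859721,  1.16961591])}
top {'fx': 473.7705583786008, 'fy': 473.7705583786008, 'cx': 315.70101710700186, 'cy': 202.20674650431005, 'R': array([[-5.46697774e-02, -9.98504388e-01,  4.49127848e-04],
       [-9.74944157e-01,  5.32826702e-02, -2.15974184e-01],
       [ 2.15627240e-01, -1.22451352e-02, -9.76398971e-01]]), 't': array([-0.11799675,  0.50035709,  1.23800441])}
wrist {'fx': 278.47760794854, 'fy': 278.47760794854, 'cx': 321.7827253418691, 'cy': 200.48782351402383, 'R': array([[ 0.30312882, -0.95294908, -0.00098698],
       [-0.90990915, -0.28974545,  0.29683821],
       [-0.28315767, -0.08908215, -0.95492728]]), 't': array([-0.62394588, -0.04060951,  0.39033671])}
{'clock': 0.15, 'q': array([ 1.29679875,  0.68980226, -0.19451701,  1.56604725,  0.15729098,
        0.9024871 , -0.21507192]), 'qd': array([ 0.00089101, -0.00275128,  0.00075952, -0.00483044, -0.00053333,
       -0.00033427,  0.00066126]), 'joint_torque': array([-1.61527711e-03, -5.27853656e+01, -1.26864709e+00, -1.53586829e+01,
       -5.25011402e-02,  3.87285705e-03,  1.21900403e-04]), 'tool_pos': array([ 0.1891782 , -0.59520777,  0.2381026 ]), 'eef_rot': array([ 8.07164530e-01, -5.90326148e-01, -5.74050713e-04, -3.61413796e-04]), 'contact_force': array([-0.0177843 , -0.08677271, -0.44688984]), 'moment': array([-0.04786932,  0.02728899, -0.02355752]), 'opening': 0.9957935638576122}
```

View pics/side0.png

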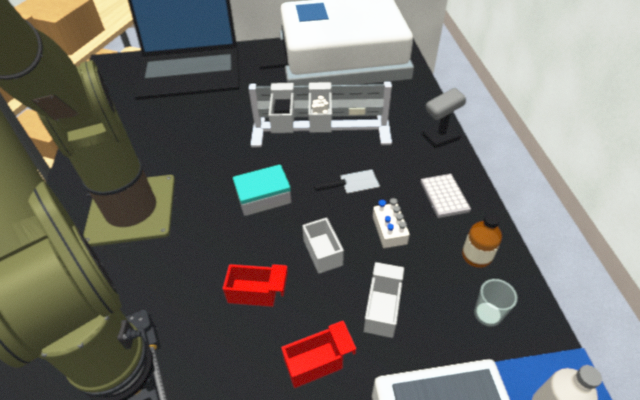

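View pics/top0.png

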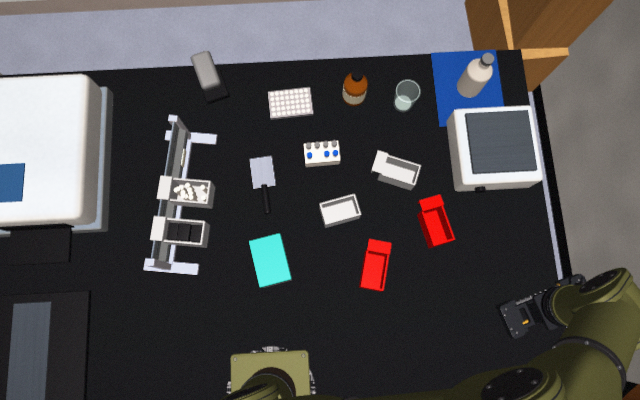

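View pics/wrist0.png

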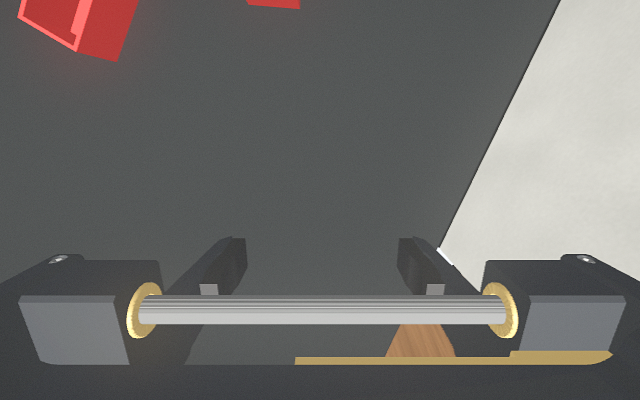

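```bash
python3 - <<'E'
import cv2
t=cv2.imread("pics/top0.png"); s=cv2.imread("pics/side0.png")
def crop(im,x0,y0,w,h,k,n):
    cv2.imwrite(n,cv2.resize(im[y0:y0+h,x0:x0+w],None,fx=k,fy=k,interpolation=cv2.INTER_CUBIC))
crop(t,360,140,70,55,10,"pics/c1.png")
crop(t,135,110,90,72,8,"pics/c2.png")
crop(s,240,70,160,80,5,"pics/c3.png")
crop(s,355,255,60,85,7,"pics/c4.png")
crop(t,135,180,90,72,8,"pics/c5.png")
E
```

```text
(no output)
```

View pics/c1.png

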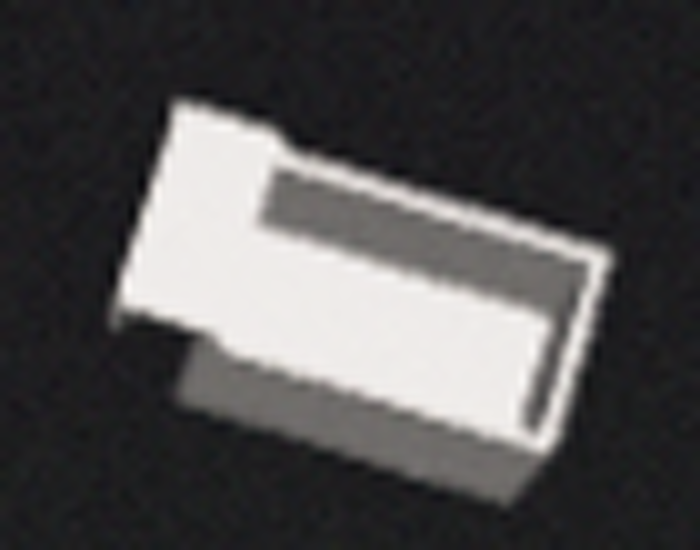

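View pics/c2.png

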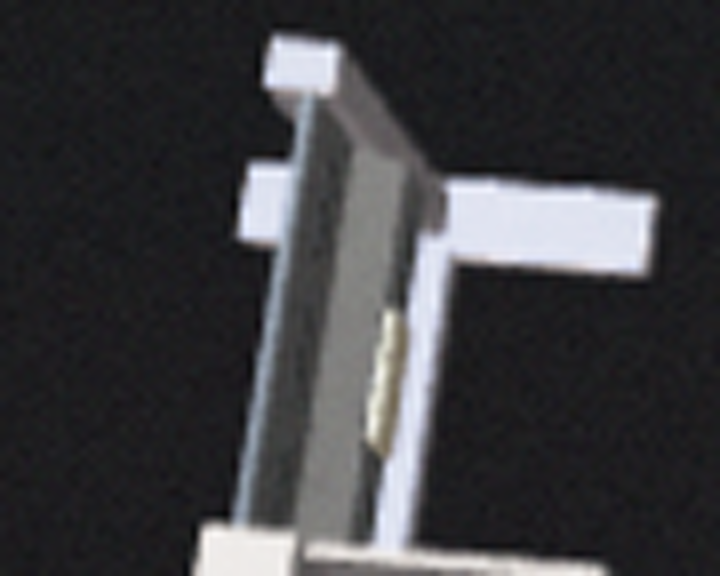

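View pics/c3.png

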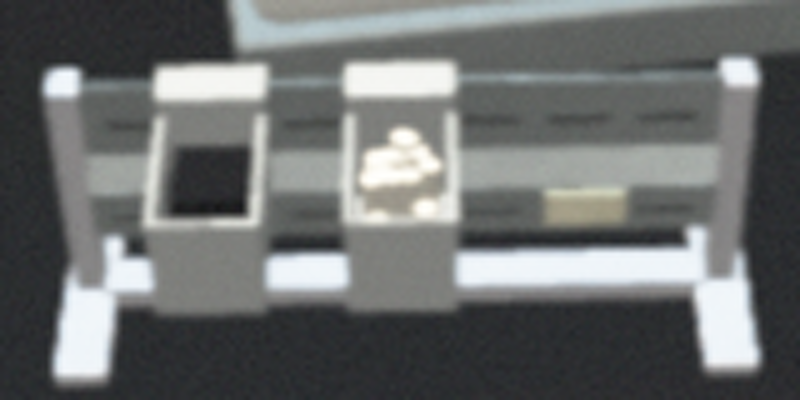

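View pics/c4.png

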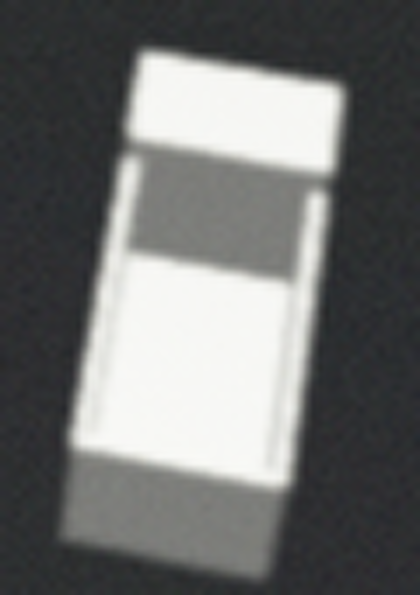

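View pics/c5.png

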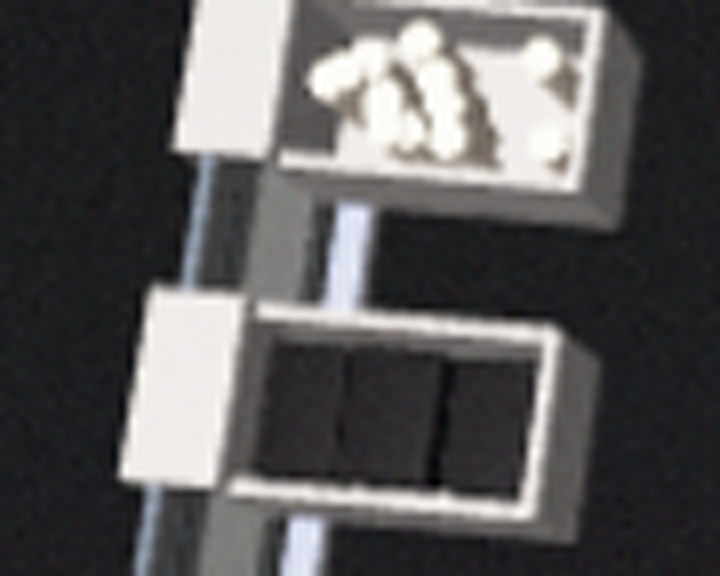

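```bash
cat > fit.py <<'E'
from plant import r
import numpy as np
from scipy.optimize import least_squares
C={n:r.get_calibration(n) for n in ["side","top"]}
def proj(c,X):
    p=X@c["R"].T+c["t"]; return np.c_[c["fx"]*p[:,0]/p[:,2]+c["cx"],c["fy"]*p[:,1]/p[:,2]+c["cy"]]
def fit(obs,x0):
    # obs: list of (cam,off,scale,[(u,v),(x,y,z)mm])
    def res(p):
        out=[]
        c,s=np.cos(p[3]),np.sin(p[3])
        R=np.array([[c,-s,0],[s,c,0],[0,0,1]])
        for cam,off,k,L in obs:
            uv=(np.array([l[0] for l in L])+.5)/k-.5+np.array(off)
            X=np.array([l[1] for l in L])/1000@R.T+p[:3]
            out.append((proj(C[cam],X)-uv).ravel())
        return np.concatenate(out)
    f=least_squares(res,x0,loss="soft_l1")
    return f.x,np.round(res(f.x).reshape(-1,2),1)
E
cat > m1.py <<'E'
from fit import *
b=[("top",(360,140),10,[((175,98),(76,-30,72)),((118,305),(76,30,72)),((610,250),(-50,-30,60)),((548,450),(-50,30,60)),((510,505),(-50,30,0)),((178,400),(50,30,0))]),
("side",(355,255),7,[((138,50),(76,30,72)),((345,88),(76,-30,72)),((72,448),(-50,30,60)),((292,488),(-50,-30,60)),((60,543),(-50,30,0)),((268,580),(-50,-30,0))])]
p,e=fit(b,[.5,-.3,0,1.4]);print("bin",p.round(4),np.degrees(p[3]));print(e.tolist())
for w in ("both","top","side"):
  n=[("top",(135,180),8,[((175,150),(76,135,72)),((150,287),(76,180,72)),((120,480),(76,240,72)),((555,325),(-50,180,60)),((535,520),(-50,240,60)),((575,545),(-50,240,0))]),
  ("side",(240,70),5,[((155,65),(76,240,72)),((268,65),(76,180,72)),((345,62),(76,135,72)),((457,62),(76,75,72)),((147,222),(-50,240,60)),((262,222),(-50,180,60)),((343,222),(-50,135,60)),((458,222),(-50,75,60)),((155,308),(-50,240,0)),((265,310),(-50,180,0)),((345,310),(-50,135,0)),((457,308),(-50,75,0))])]
  n=[o for o in n if w in("both",o[0])]
  p,e=fit(n,[.6,.3,.08,1.4]);print("bay",w,p.round(4),np.degrees(p[3]));print(e.tolist())
E
python3 m1.py
```

```text
bin [ 5.7140e-01 -3.8320e-01 -2.0000e-04  1.2023e+00] 68.88681685458334
[[0.4, 0.9], [-0.1, 0.1], [0.1, 0.5], [0.5, 0.5], [0.0, 0.2], [-0.3, 0.3], [1.0, 0.4], [-0.4, -0.0], [0.7, -0.4], [-0.2, -0.1], [0.9, -0.6], [0.1, -0.0]]
bay both [0.6259 0.161  0.0836 1.4249] 81.63901603261719
[[-0.1, -0.2], [0.0, 0.1], [-0.2, -0.2], [0.6, 0.8], [-0.3, 0.1], [0.1, -0.1], [0.8, 0.0], [-0.3, -0.3], [0.4, 0.0], [-0.4, -0.3], [-0.6, 0.4], [-0.8, 0.1], [0.1, -0.1], [0.0, -0.5], [0.1, 0.8], [0.1, 0.1], [0.6, -0.1], [0.3, -0.0]]
bay top [0.6269 0.1631 0.0803 1.4307] 81.97517710875512
[[-0.2, -0.1], [0.0, 0.2], [-0.1, -0.1], [0.5, 0.6], [-0.3, -0.2], [0.1, -0.4]]
bay side [0.6261 0.1647 0.0803 1.4205] 81.38810208724088
[[1.1, 0.0], [-0.2, -0.2], [0.5, 0.2], [-0.4, -0.1], [-0.6, 0.3], [-0.8, 0.0], [0.0, -0.2], [-0.2, -0.4], [0.2, 0.7], [0.1, 0.0], [0.5, -0.2], [0.1, -0.0]]
```

```bash
cat > plan.py <<'E'
import sys,numpy as np
from plant import r
from scipy.spatial.transform import Rotation as Ro
def rows(pos,yawdeg,n=8,hand=1.0,roll=None):
    s=r.get_state();p=s["tool_pos"].copy();R=Ro.from_quat(s["eef_rot"])
    c,q=np.cos(np.radians(yawdeg)),np.sin(np.radians(yawdeg))
    G=Ro.from_matrix(np.array([[c,q,0],[q,-c,0],[0,0,-1.]]))
    rv=(R.inv()*G).as_rotvec()
    print("t",round(s["clock"],2),"pos",p.round(4),"yaw",np.degrees(np.arctan2(*R.as_matrix()[[1,0],0])).round(1),"F",s["contact_force"].round(1),"open",round(s["opening"],3),"drot",rv.round(3))
    d=(np.array(pos)-p)/n
    for i in range(n):
        t=R.inv().apply(d)*1000
        print([hand]+t.round(1).tolist()+(rv/n).round(3).tolist())
        R=R*Ro.from_rotvec(rv/n)
if __name__=="__main__":
    a=list(map(float,sys.argv[1:])); rows(a[:3],a[3],int(a[4]) if len(a)>4 else 8,a[5] if len(a)>5 else 1.0)
E
python3 plan.py .5714 -.3832 .18 -21.1
```

```text
t 0.15 pos [ 0.1892 -0.5952  0.2381] yaw -72.4 F [-0.  -0.1 -0.4] open 0.996 drot [-0.001  0.001 -0.895]
[1.0, -10.8, -53.6, 7.3, -0.0, 0.0, -0.112]
[1.0, -4.7, -54.4, 7.3, -0.0, 0.0, -0.112]
[1.0, 1.4, -54.6, 7.3, -0.0, 0.0, -0.112]
[1.0, 7.5, -54.1, 7.3, -0.0, 0.0, -0.112]
[1.0, 13.5, -53.0, 7.3, -0.0, 0.0, -0.112]
[1.0, 19.3, -51.1, 7.3, -0.0, 0.0, -0.112]
[1.0, 24.9, -48.6, 7.3, -0.0, 0.0, -0.112]
[1.0, 30.1, -45.6, 7.3, -0.0, 0.0, -0.112]
```

Emit:
play_rows(increments=[[1,-10.8,-53.6,3,0,0,-0.112],[1,-4.7,-54.4,5,0,0,-0.112],[1,1.4,-54.6,7,0,0,-0.112],[1,7.5,-54.1,8,0,0,-0.112],[1,13.5,-53,9,0,0,-0.112],[1,19.3,-51.1,9,0,0,-0.112],[1,24.9,-48.6,9,0,0,-0.112],[1,30.1,-45.6,8,0,0,-0.112]], grip_force=25)

```text
clock: 1.15
tool_pos: [0.5734, -0.3798, 0.1747]
eef_rot: [0.985, -0.175, -0.003, 0.001]
contact_force: [-0.5, -1.5, -0.1]
opening: 1.001
```

```bash
python3 plan.py .5714 -.3832 .1 -21.1; python3 - <<'E'
from plant import r
import cv2
im=r.snapshot("wrist"); cv2.imwrite("pics/w1.png",im[:,:,::-1])
E
```

```text
t 1.15 pos [ 0.5734 -0.3798  0.1747] yaw -20.2 F [-0.5 -1.5 -0.1] open 1.001 drot [0.004 0.006 0.016]
[1.0, -0.0, 0.4, 9.3, 0.0, 0.001, 0.002]
[1.0, -0.0, 0.5, 9.3, 0.0, 0.001, 0.002]
[1.0, -0.0, 0.5, 9.3, 0.0, 0.001, 0.002]
[1.0, -0.1, 0.5, 9.3, 0.0, 0.001, 0.002]
[1.0, -0.1, 0.5, 9.3, 0.0, 0.001, 0.002]
[1.0, -0.1, 0.5, 9.3, 0.0, 0.001, 0.002]
[1.0, -0.1, 0.5, 9.3, 0.0, 0.001, 0.002]
[1.0, -0.1, 0.5, 9.3, 0.0, 0.001, 0.002]
```

View pics/w1.png

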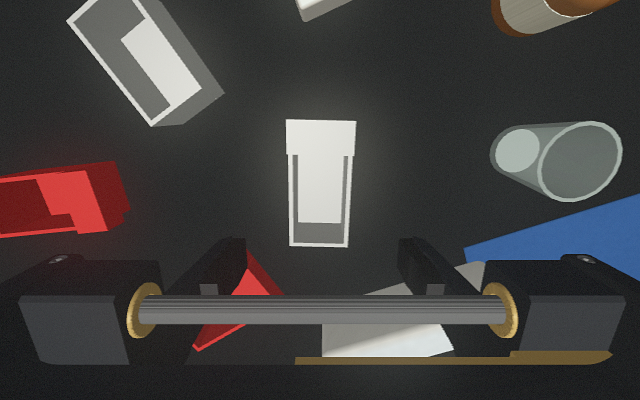

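Emit:
play_rows(increments=[[1,-0.4,3,15,0.004,0.006,0.016],[1,0,0.5,22,0,0,0],[1,0,0,24,0,0,0],[1,0,0,24,0,0,0],[1,0,0,20,0,0,0],[1,0,0,14,0,0,0],[1,0,0,6,0,0,0],[1,0,0,0,0,0,0]])

```text
clock: 2.2
tool_pos: [0.5826, -0.3699, 0.0427]
eef_rot: [0.985, -0.175, 0.003, -0.006]
contact_force: [-0.6, -0.1, 0.1]
opening: 1.0
```

```bash
python3 plan.py .5714 -.3832 .031 -21.1 1
```

```text
t 2.2 pos [ 0.5826 -0.3699  0.0427] yaw -20.1 F [-0.6 -0.1  0.1] open 1.0 drot [-0.012 -0.003  0.017]
[1.0, -6.0, 16.5, 11.4, -0.012, -0.003, 0.017]
```

Emit:
play_rows(increments=[[1,-6,16,6,-0.012,-0.003,0.017],[1,0,0,0,0,0,0],[1,0,0,6,0,0,0],[1,0,0,0,0,0,0],[1,0,0,0,0,0,0],[1,0,0,0,0,0,0],[1,0,0,0,0,0,0],[1,0,0,0,0,0,0]])

```text
clock: 3.2
tool_pos: [0.5722, -0.3845, 0.032]
eef_rot: [0.983, -0.184, 0.002, 0.001]
contact_force: [-0.6, -0.4, -0.4]
opening: 1.0
```

```bash
python3 plan.py .5714 -.3832 .031 -21.1 1; python3 - <<'E'
from plant import r
import cv2
im=r.snapshot("top"); cv2.imwrite("pics/t2.png",cv2.resize(im[120:270,300:520,::-1],None,fx=3.5,fy=3.5))
E
```

```text
t 3.2 pos [ 0.5722 -0.3845  0.032 ] yaw -21.2 F [-0.6 -0.4 -0.4] open 1.0 drot [ 0.001 -0.004 -0.002]
[1.0, -1.2, -0.9, 1.0, 0.001, -0.004, -0.002]
```

View pics/t2.png

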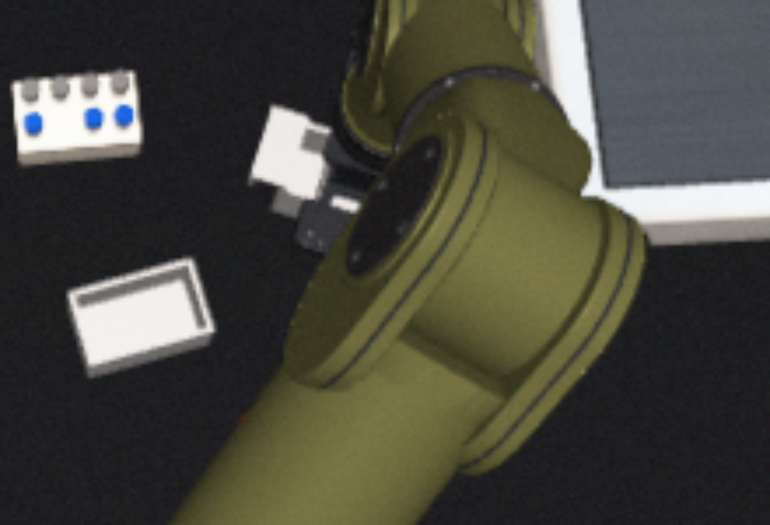

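Emit:
play_rows(increments=[[0,-1,-0.9,1,0,-0.004,0],[0,0,0,0,0,0,0],[0,0,0,0,0,0,0],[0,0,0,0,0,0,0],[0,0,0,0,0,0,0],[0,0,0,0,0,0,0],[0,0,0,0,0,0,0],[0,0,0,0,0,0,0]], grip_force=30)

```text
clock: 4.25
tool_pos: [0.571, -0.383, 0.0308]
eef_rot: [0.983, -0.184, -0.001, 0.0]
contact_force: [-0.8, 0.7, -0.1]
opening: 0.678
```

```bash
python3 plan.py .5714 -.3832 .25 -21.1 4 0
```

```text
t 4.25 pos [ 0.571  -0.383   0.0308] yaw -21.2 F [-0.8  0.7 -0.1] open 0.678 drot [ 0.001  0.002 -0.002]
[0.0, 0.0, 0.1, -54.8, 0.0, 0.0, -0.0]
[0.0, 0.0, 0.0, -54.8, 0.0, 0.0, -0.0]
[0.0, 0.1, 0.0, -54.8, 0.0, 0.0, -0.0]
[0.0, 0.1, 0.0, -54.8, 0.0, 0.0, -0.0]
```

Emit:
play_rows(increments=[[0,0,0,-10,0,0,0],[0,0,0,-20,0,0,0],[0,0,0,-30,0,0,0],[0,0,0,-40,0,0,0],[0,0,0,-40,0,0,0],[0,0,0,-40,0,0,0],[0,0,0,-25,0,0,0],[0,0,0,-10,0,0,0]])

```text
clock: 5.25
tool_pos: [0.5715, -0.3825, 0.2608]
eef_rot: [0.983, -0.183, 0.001, 0.001]
contact_force: [0.1, -0.4, -1.9]
opening: 0.678
```

```bash
python3 plan.py .612 .07 .25 -8.4 11 0;  python3 - <<'E'
from plant import r
import cv2
im=r.snapshot("wrist"); cv2.imwrite("pics/w3.png",im[:,:,::-1])
im=r.snapshot("side"); cv2.imwrite("pics/s3.png",im[:,:,::-1])
E
```

```text
t 5.25 pos [ 0.5715 -0.3825  0.2608] yaw -21.1 F [ 0.1 -0.4 -1.9] open 0.678 drot [ 0.002 -0.003 -0.222]
[0.0, -11.4, -39.7, 0.9, 0.0, -0.0, -0.02]
[0.0, -10.6, -39.9, 0.9, 0.0, -0.0, -0.02]
[0.0, -9.8, -40.1, 0.9, 0.0, -0.0, -0.02]
[0.0, -9.0, -40.3, 0.9, 0.0, -0.0, -0.02]
[0.0, -8.2, -40.5, 0.9, 0.0, -0.0, -0.02]
[0.0, -7.3, -40.6, 0.9, 0.0, -0.0, -0.02]
[0.0, -6.5, -40.8, 0.9, 0.0, -0.0, -0.02]
[0.0, -5.7, -40.9, 0.9, 0.0, -0.0, -0.02]
[0.0, -4.9, -41.0, 1.0, 0.0, -0.0, -0.02]
[0.0, -4.0, -41.1, 1.0, 0.0, -0.0, -0.02]
[0.0, -3.2, -41.2, 1.0, 0.0, -0.0, -0.02]
```

View pics/w3.png

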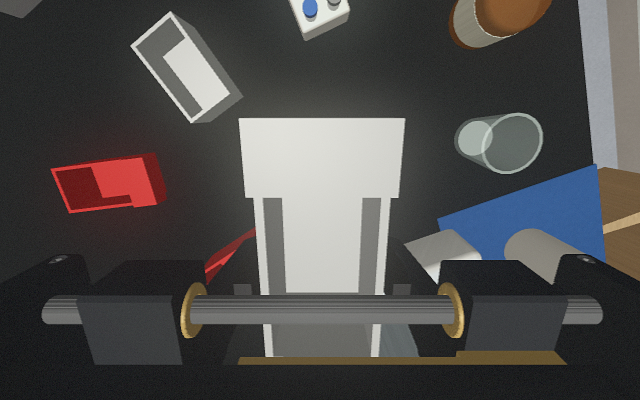

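View pics/s3.png

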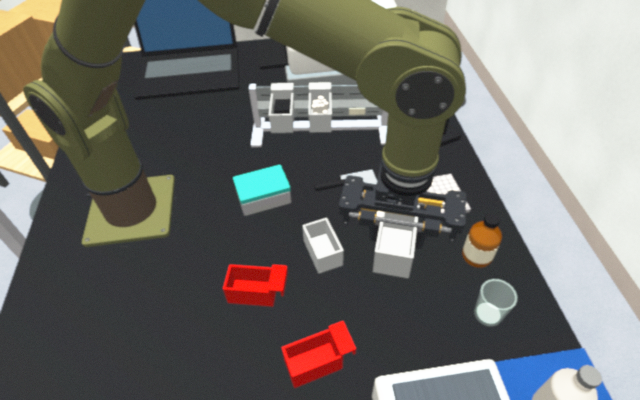

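Emit:
play_rows(increments=[[0,-8,-25,0,0,0,-0.02],[0,-11,-40,0,0,0,-0.03],[0,-11,-50,0,0,0,-0.03],[0,-10,-52,0,0,0,-0.03],[0,-8,-52,0,0,0,-0.03],[0,-7,-52,0,0,0,-0.03],[0,-6,-48,0,0,0,-0.03],[0,-5,-35,0,0,0,-0.02]])

```text
clock: 6.35
tool_pos: [0.5949, -0.0171, 0.2467]
eef_rot: [0.997, -0.075, -0.009, 0.001]
contact_force: [0.2, 0.5, -2.4]
opening: 0.677
```

```bash
python3 plan.py .626 .162 .235 -8.3 6 0
```

```text
t 6.35 pos [ 0.5949 -0.0171  0.2467] yaw -8.6 F [ 0.2  0.5 -2.4] open 0.677 drot [ 0.004  0.018 -0.005]
[0.0, 0.7, -30.3, 1.8, 0.001, 0.003, -0.001]
[0.0, 0.7, -30.3, 1.9, 0.001, 0.003, -0.001]
[0.0, 0.7, -30.3, 1.9, 0.001, 0.003, -0.001]
[0.0, 0.8, -30.3, 1.9, 0.001, 0.003, -0.001]
[0.0, 0.8, -30.3, 1.9, 0.001, 0.003, -0.001]
[0.0, 0.8, -30.3, 1.9, 0.001, 0.003, -0.001]
```

Emit:
play_rows(increments=[[0,0.7,-30,1,0.004,0.018,-0.005],[0,0.7,-35,1,0,0,0],[0,0.7,-38,1,0,0,0],[0,0.7,-34,1,0,0,0],[0,0.7,-25,1,0,0,0],[0,0.7,-14,1,0,0,0],[0,0,-3,0,0,0,0],[0,0,0,0,0,0,0]])

```text
clock: 7.35
tool_pos: [0.6181, 0.1658, 0.2299]
eef_rot: [0.998, -0.069, -0.009, 0.003]
contact_force: [-0.5, -0.1, -1.3]
opening: 0.673
```

```bash
python3 plan.py .626 .162 .235 -8.3 1 0
```

```text
t 7.35 pos [0.6181 0.1658 0.2299] yaw -7.9 F [-0.5 -0.1 -1.3] open 0.673 drot [0.007 0.018 0.007]
[0.0, 8.3, 2.7, -5.2, 0.007, 0.018, 0.007]
```

Emit:
play_rows(increments=[[0,8,2.7,0,0.007,0.018,0.007],[0,0,0,0,0,0,0],[0,0,0,0,0,0,0],[0,0,0,0,0,0,0],[0,0,0,0,0,0,0],[0,0,0,0,0,0,0],[0,0,0,0,0,0,0],[0,0,0,0,0,0,0]])

```text
clock: 8.35
tool_pos: [0.6266, 0.1579, 0.2301]
eef_rot: [0.997, -0.075, 0.001, 0.001]
contact_force: [0.9, -0.3, -1.8]
opening: 0.681
```

```bash
python3 plan.py .626 .162 .235 -8.3 1 0; python3 - <<'E'
from plant import r
import cv2
for n in ["side","top","wrist"]:
    im=r.snapshot(n)[:,:,::-1]; cv2.imwrite(f"pics/{n}4.png",im)
    if n=="side": cv2.imwrite("pics/side4c.png",cv2.resize(im[30:150,240:400],None,fx=5,fy=5,interpolation=cv2.INTER_CUBIC))
    if n=="top": cv2.imwrite("pics/top4c.png",cv2.resize(im[100:200,130:230],None,fx=6,fy=6,interpolation=cv2.INTER_CUBIC))
E
```

```text
t 8.35 pos [0.6266 0.1579 0.2301] yaw -8.6 F [ 0.9 -0.3 -1.8] open 0.681 drot [ 0.001 -0.001 -0.005]
[0.0, -1.2, -4.0, -4.9, 0.001, -0.001, -0.005]
```

View pics/side4c.png

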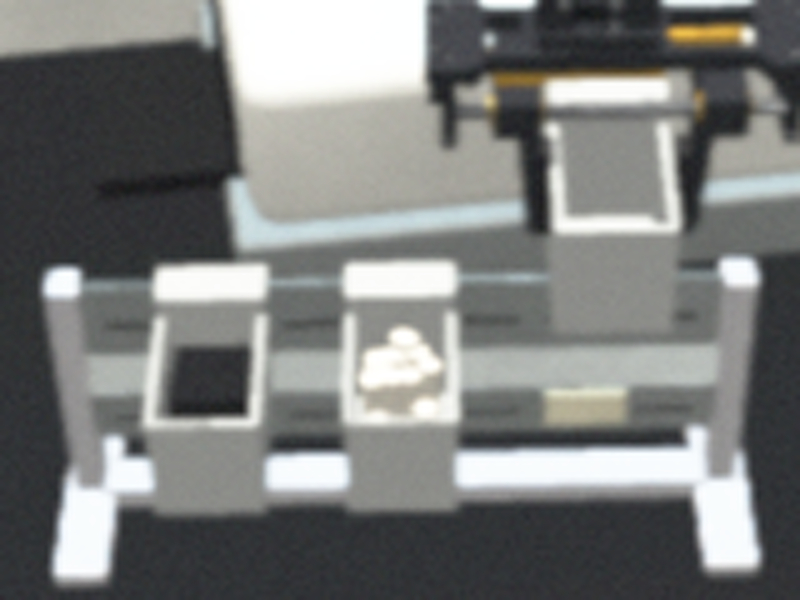

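View pics/top4c.png

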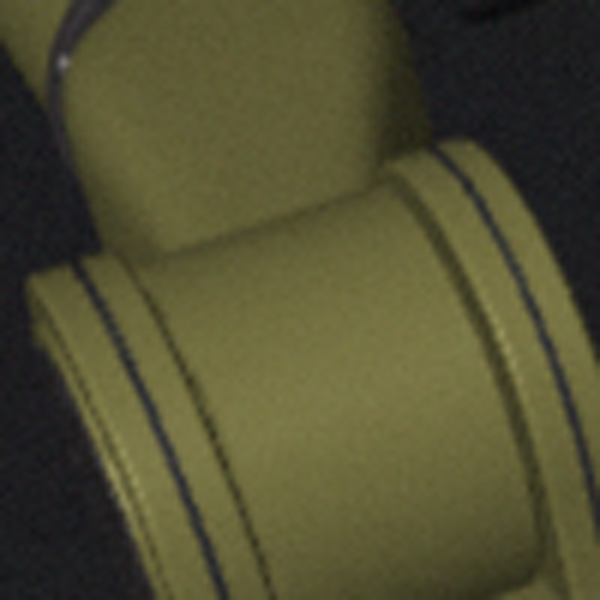

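View pics/wrist4.png

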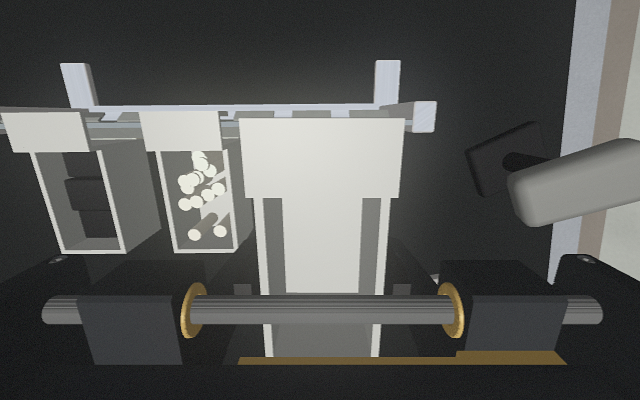

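```bash
python3 - <<'E'
import cv2
im=cv2.imread("pics/wrist4.png")
cv2.imwrite("pics/w4a.png",cv2.resize(im[90:165,0:250],None,fx=3.2,fy=3.2*1,interpolation=cv2.INTER_CUBIC))
cv2.imwrite("pics/w4b.png",cv2.resize(im[90:210,230:450],None,fx=3.6,fy=3.6,interpolation=cv2.INTER_CUBIC))
E
```

```text
(no output)
```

View pics/w4a.png

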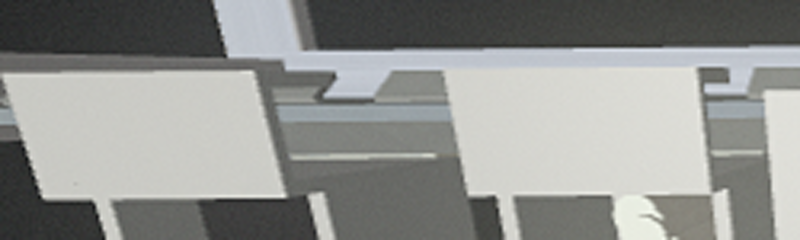

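View pics/w4b.png

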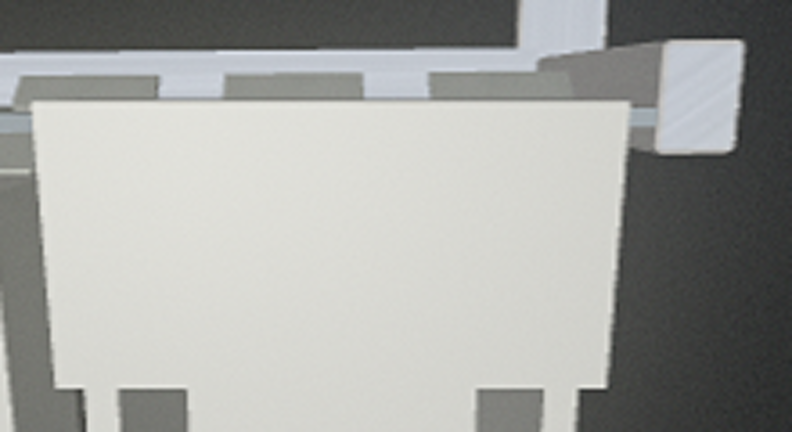

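```bash
cat > m2.py <<'E'
from fit import *
C["wrist"]=r.get_calibration("wrist")
nb=[("wrist",(0,90),3.2,[((445,67),(76,135,72)),((697,67),(76,75,72)),((470,194),(46,135,72)),((712,193),(46,75,72)),((255,70),(76,180,72)),((43,198),(46,240,72)),((287,196),(46,180,72))])]
h=[("wrist",(230,90),3.6,[((32,101),(76,30,72)),((630,101),(76,-30,72)),((55,388),(46,30,72)),((607,388),(46,-30,72))])]
def fitz(o,z,x0):
    import fit as F
    global_fit=least_squares
    def wrap(p):
        return p
    c=None
    from scipy.optimize import least_squares as ls
    def res(p):
        c,s=np.cos(p[2]),np.sin(p[2]);R=np.array([[c,-s,0],[s,c,0],[0,0,1]]);out=[]
        for cam,off,k,L in o:
            uv=(np.array([l[0] for l in L])+.5)/k-.5+np.array(off)
            X=np.array([l[1] for l in L])/1000@R.T+[p[0],p[1],z]
            out.append((proj(C[cam],X)-uv).ravel())
        return np.concatenate(out)
    f=ls(res,x0);return f.x,res(f.x).reshape(-1,2).round(1).tolist()
tz=r.get_state()["tool_pos"][2]
b,e=fitz(nb,.082,[.626,.162,1.42]);print(b,np.degrees(b[2]),e)
for z in (tz-.0308,):
  a,e=fitz(h,z,[.626,.16,1.42]);print(a,np.degrees(a[2]),e)
d=b[:2]-a[:2];th=b[2];print("shift needed in bay x,y mm",1000*np.array([np.cos(th)*d[0]+np.sin(th)*d[1],-np.sin(th)*d[0]+np.cos(th)*d[1]]))
print(fit(h,[.626,.16,.2,1.42]))
E
python3 m2.py
```

```text
[0.6241677  0.1626166  1.42673747] 81.74603574899729 [[-0.1, 0.2], [0.3, -0.3], [-0.3, 0.4], [0.0, 0.2], [-0.1, -0.4], [0.3, -0.0], [-0.0, 0.1]]
[0.62662038 0.15797555 1.42034481] 81.37976286278955 [[-0.1, 0.0], [0.1, 0.0], [0.3, -0.0], [-0.3, -0.1]]
shift needed in bay x,y mm [4.24086552 3.0935552 ]
(array([0.62662172, 0.15798482, 0.1993776 , 1.42034471]), array([[-0.2, -0. ],
       [ 0.2,  0. ],
       [ 0.2,  0. ],
       [-0.2, -0. ]]))
```

Emit:
play_rows(increments=[[0,-1.2,-4,6,0,0,-0.005],[0,0,0,14,0,0,0],[0,0,0,16,0,0,0],[0,0,0,16,0,0,0],[0,0,0,14,0,0,0],[0,0,0,8,0,0,0],[0,0,0,0,0,0,0],[0,0,0,0,0,0,0]])

```text
clock: 9.5
tool_pos: [0.6253, 0.1619, 0.1493]
eef_rot: [0.997, -0.072, -0.001, 0.001]
contact_force: [0.7, 0.3, -2.2]
opening: 0.68
```

```bash
python3 plan.py .6246 .1615 .145 -8.3 1 0
```

```text
t 9.5 pos [0.6253 0.1619 0.1493] yaw -8.3 F [ 0.7  0.3 -2.2] open 0.68 drot [0.002 0.001 0.   ]
[0.0, -0.6, 0.5, 4.3, 0.002, 0.001, 0.0]
```

Emit:
play_rows(increments=[[0,-0.6,0.4,4,0.002,0.001,0],[0,0,0,5,0,0,0],[0,0,0,5,0,0,0],[0,0,0,5,0,0,0],[0,0,0,4,0,0,0],[0,0,0,2,0,0,0],[0,0,0,0,0,0,0],[0,0,0,0,0,0,0]])

```text
clock: 10.5
tool_pos: [0.6254, 0.1618, 0.1236]
eef_rot: [0.997, -0.072, 0.001, -0.0]
contact_force: [0.3, -0.3, -1.7]
opening: 0.677
```

```bash
python3 plan.py .6246 .1615 .115 -8.3 1 0; python3 - <<'E'
from plant import r
import cv2
im=r.snapshot("wrist")[:,:,::-1]; cv2.imwrite("pics/w5.png",im)
E
```

```text
t 10.5 pos [0.6254 0.1618 0.1236] yaw -8.3 F [ 0.3 -0.3 -1.7] open 0.677 drot [-0.001 -0.002 -0.   ]
[0.0, -0.8, 0.5, 8.6, -0.001, -0.002, -0.0]
```

View pics/w5.png

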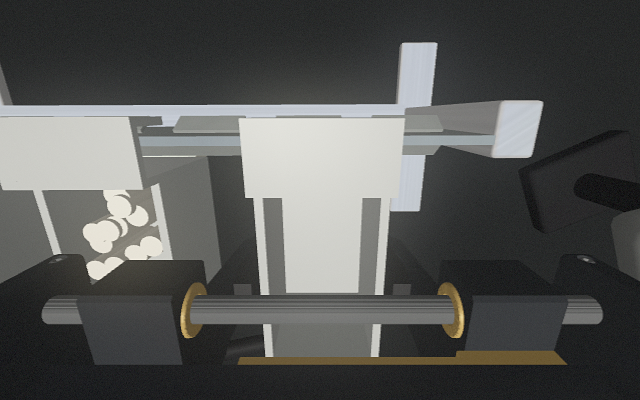

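The rail (light strip, rows 135–147, either side) lies under the lip (rows 118–197), with no contact force: the turned-down edge is behind the rail. I'll lower the rest of the way.

Emit:
play_rows(increments=[[0,-0.6,0.3,2,0,-0.002,0],[0,0,0,2,0,0,0],[0,0,0,2,0,0,0],[0,0,0,2,0,0,0],[0,0,0,1,0,0,0],[0,0,0,0,0,0,0],[0,0,0,0,0,0,0],[0,0,0,0,0,0,0]])

```text
clock: 11.55
tool_pos: [0.625, 0.1617, 0.1143]
eef_rot: [0.997, -0.072, 0.0, -0.001]
contact_force: [1.4, -0.9, -2.3]
opening: 0.681
```

```bash
python3 plan.py .6246 .1615 .112 -8.3 1 0
```

```text
t 11.55 pos [0.625  0.1617 0.1143] yaw -8.3 F [ 1.4 -0.9 -2.3] open 0.681 drot [-0.001 -0.001 -0.   ]
[0.0, -0.4, 0.2, 2.3, -0.001, -0.001, -0.0]
```

Emit:
play_rows(increments=[[0,-0.4,0,1,0,0,0],[0,0,0,0.7,0,0,0],[0,0,0,0.7,0,0,0],[0,0,0,0,0,0,0],[0,0,0,0,0,0,0],[0,0,0,0,0,0,0],[0,0,0,0,0,0,0],[0,0,0,0,0,0,0]])

```text
clock: 12.55
tool_pos: [0.6248, 0.1619, 0.1125]
eef_rot: [0.997, -0.072, 0.001, -0.001]
contact_force: [-0.3, -0.3, -0.2]
opening: 0.678
```

```bash
python3 plan.py .6246 .1615 .112 -8.3 1 0;python3 - <<'E'
from plant import r
import cv2
im=r.snapshot("side")[:,:,::-1]; cv2.imwrite("pics/s6.png",cv2.resize(im[30:150,240:400],None,fx=5,fy=5,interpolation=cv2.INTER_CUBIC))
E
```

```text
t 12.55 pos [0.6248 0.1619 0.1125] yaw -8.3 F [-0.3 -0.3 -0.2] open 0.678 drot [-0.002 -0.001 -0.   ]
[0.0, -0.1, 0.5, 0.5, -0.002, -0.001, -0.0]
```

View pics/s6.png

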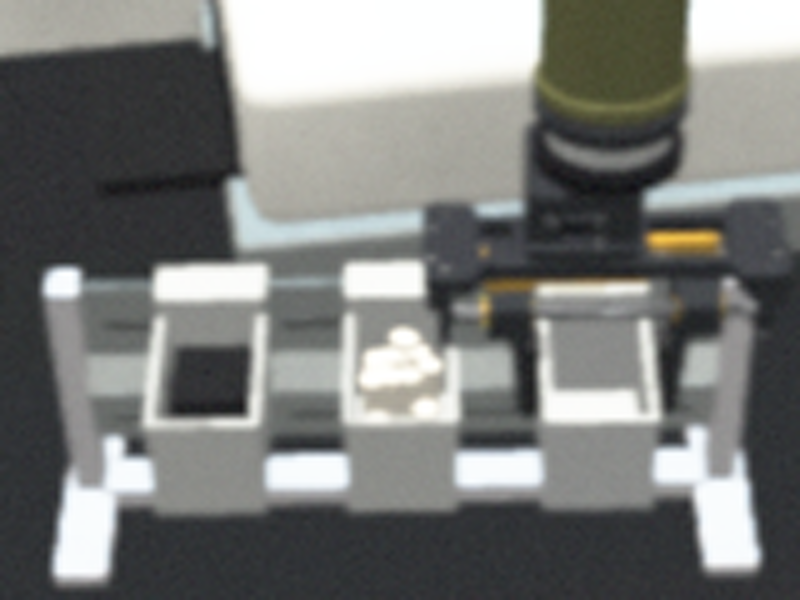

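Level with its neighbours, and the downward load has gone from about 2 N to 0, so the rail carries it. Opening the gripper.

Emit:
play_rows(increments=[[0.75,0,0,0.3,0,0,0],[0.8,0,0,0,0,0,0],[0.88,0,0,0,0,0,0],[0.88,0,0,0,0,0,0],[0.88,0,0,0,0,0,0],[0.88,0,0,0,0,0,0],[0.88,0,0,-4,0,0,0],[0.88,0,0,-8,0,0,0]])

```text
clock: 13.6
tool_pos: [0.6249, 0.162, 0.1245]
eef_rot: [0.997, -0.072, 0.001, -0.001]
contact_force: [0.4, 0.4, 0.2]
opening: 0.88
```

```bash
python3 plan.py .6246 .1615 .23 -8.3 8 0.88;python3 - <<'E'
from plant import r
import cv2
im=r.snapshot("wrist")[:,:,::-1]; cv2.imwrite("pics/w7.png",im)
E
```

```text
t 13.6 pos [0.6249 0.162  0.1245] yaw -8.3 F [0.4 0.4 0.2] open 0.88 drot [-0.002 -0.001 -0.   ]
[0.88, -0.0, 0.0, -13.2, -0.0, -0.0, -0.0]
[0.88, -0.0, 0.0, -13.2, -0.0, -0.0, -0.0]
[0.88, -0.0, 0.1, -13.2, -0.0, -0.0, -0.0]
[0.88, -0.0, 0.1, -13.2, -0.0, -0.0, -0.0]
[0.88, -0.0, 0.1, -13.2, -0.0, -0.0, -0.0]
[0.88, -0.0, 0.1, -13.2, -0.0, -0.0, -0.0]
[0.88, -0.0, 0.1, -13.2, -0.0, -0.0, -0.0]
[0.88, -0.0, 0.1, -13.2, -0.0, -0.0, -0.0]
```

View pics/w7.png

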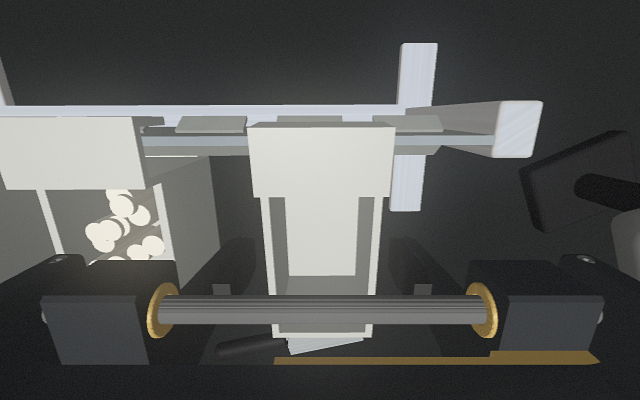

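The bin is hanging free of the fingers, with its lip over the rail. I'll move straight up, then back from the panel.

Emit:
play_rows(increments=[[0.88,0,0,-8,0,0,0],[0.88,0,0,-14,0,0,0],[0.88,0,0,-20,0,0,0],[0.88,0,0,-24,0,0,0],[0.88,0,0,-24,0,0,0],[0.88,0,0,-22,0,0,0],[0.88,0,10,-15,0,0,0],[0.88,0,20,-5,0,0,0]])

```text
clock: 14.65
tool_pos: [0.6209, 0.1329, 0.2681]
eef_rot: [0.997, -0.071, 0.004, -0.003]
contact_force: [-0.1, -0.7, 0.6]
opening: 0.879
```

Emit:
play_rows(increments=[[0.88,0,40,0,0,0,0],[0.88,0,50,0,0,0,0],[0.88,0,50,0,0,0,0],[0.88,0,50,0,0,0,0],[0.88,0,40,0,0,0,0],[0.88,0,15,0,0,0,0],[0.88,0,0,0,0,0,0],[0.88,0,0,0,0,0,0]])

```text
clock: 15.65
tool_pos: [0.5781, -0.1276, 0.2641]
eef_rot: [0.997, -0.075, -0.0, -0.0]
contact_force: [1.7, 0.6, 0.1]
opening: 0.878
```

```bash
python3 plan.py .6246 .1615 .23 -8.3 1 0.88;python3 - <<'E'
from plant import r
import cv2
im=r.snapshot("side")[:,:,::-1]; cv2.imwrite("pics/s8f.png",im); cv2.imwrite("pics/s8.png",cv2.resize(im[70:150,240:400],None,fx=5,fy=5,interpolation=cv2.INTER_CUBIC))
im=r.snapshot("top")[:,:,::-1];cv2.imwrite("pics/t8.png",im); cv2.imwrite("pics/t8c.png",cv2.resize(im[110:210,135:235],None,fx=6,fy=6,interpolation=cv2.INTER_CUBIC))
E
```

```text
t 15.65 pos [ 0.5781 -0.1276  0.2641] yaw -8.7 F [1.7 0.6 0.1] open 0.878 drot [-0.     0.001 -0.006]
[0.88, 2.5, -292.8, 34.2, -0.0, 0.001, -0.006]
```

View pics/s8.png

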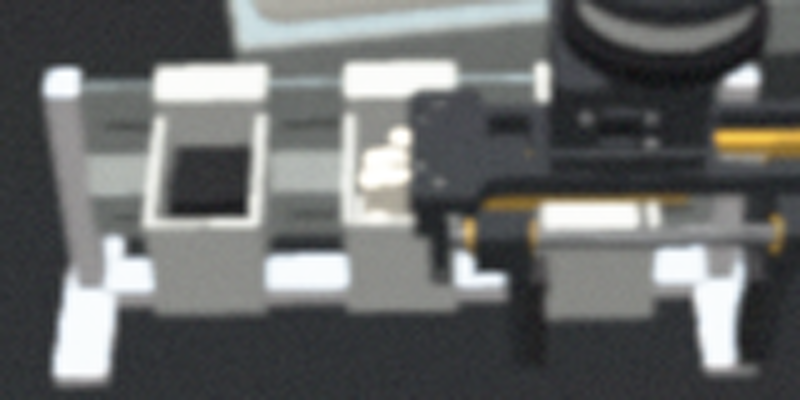

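View pics/t8c.png

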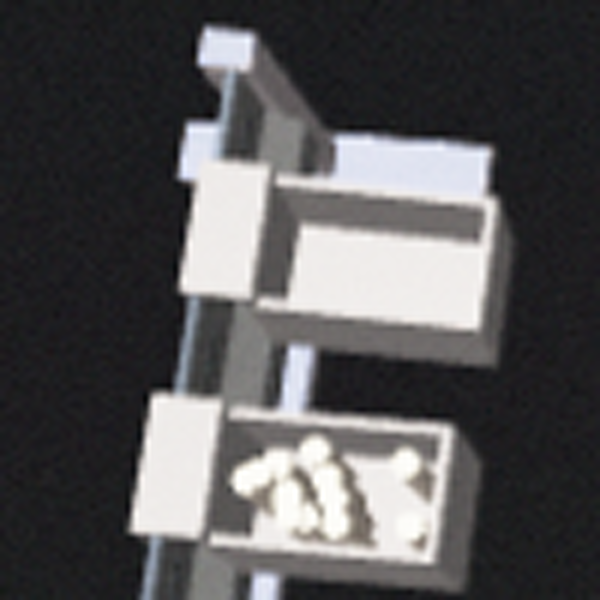

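View pics/s8f.png

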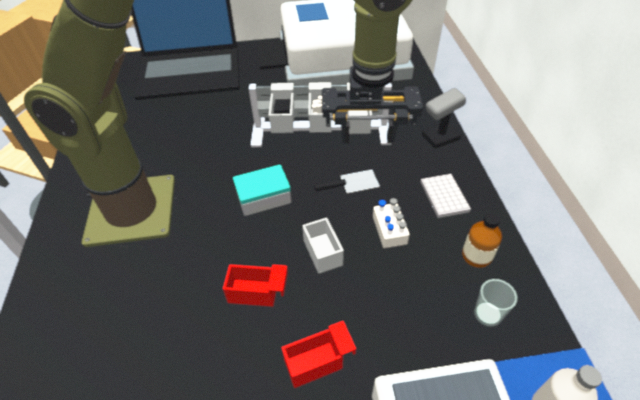

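```bash
python3 - <<'E'
from plant import r
print(r.finish_job())
E
```

```text
the job is handed in; nothing more can be done
None
```

The lipped grey bin now hangs in the empty bay, and I handed the job in at about 15.8 s. I gripped it across its width, lifted it over the panel's top edge and lowered it until the rail took its weight. Then I released it and backed the arm away.

- **Placement:** before lowering, the wrist camera showed the bin about 4 mm off the bay, and I corrected that. The turned-down edge then passed behind the rail without touching it.
- **Weight transfer:** the downward force on the wrist fell from about 2 N to near 0 before I opened the gripper.
- **Final top picture:** the bin hangs upright with its lip over the rail, about one bay's spacing from its neighbour (within 2–3 mm). Its lip sits roughly 3 mm further forward than the neighbour's, within the hook's play.
- **Final side picture:** the arm partly hid the hung bin, so this view confirmed only its front lower edge, which is about level with the neighbours. The plain bin and both red bins stand where they were.
- **Forces:** no reading rose more than a few newtons, and none of my checks failed.

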